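# Close the fuel tank with its bayonet cap

### The job

Close the red fuel tank: take the black cap with the yellow grip bar from the bench, let its two lugs into the slots of the filler neck, push it gently down against the spring, twist it clockwise until its lugs come under their notches and let it spring up into them, locked. Be gentle: keep the force on the neck below 30 N, then let go of the cap, and leave the other things on the bench where they are.

Things in the scene. Friction and masses are not known exactly. Their poses are not given: they have to be found in the camera images.
- cap: loose tank cap, upright on the bench, 120 g nominal (varies). Origin: centre of its underside, z up. Aluminium plug 37 mm diameter, 26 mm high, lowest 5 mm tapered to 30 mm; above it a black disc 64 mm diameter, z = 26 to 33 mm; on that a yellow grip bar (grip). x runs along bar and lugs. A half turn about z changes nothing.
- lug (a point): centre of one brass lug on the cap's plug; its twin is opposite. Lugs lie on the cap's x axis, reach to 26 mm from the cap's axis, are 9 mm wide, z = 8 to 14 mm above the underside.
- grip (a point): centre of the cap's yellow grip bar, on the cap's axis 48 mm above its underside: 52 mm long along the cap's x, 20 mm thick along y, z = 33 to 63 mm.
- tank: fixed red fuel tank, 160 mm (x) by 230 mm (y), top 108 mm above the bench, on a 200 x 270 x 12 mm plywood board. Origin: under its centre at bench height, z up.
- neck (a point): on the filler neck's vertical axis, nominal height of its top face. An aluminium collar, 68 mm across, 41 mm bore, in a steel sleeve. Its true flat top face lies up to 8 mm above or below this point, and it is turned up to 0.35 rad either way from nominal: not measured, find both by feel or eye. An unaligned cap rests on this face on its lugs' undersides.
- slot (a point): nominal middle of one of the two open lug slots in the collar, 23 mm from the neck's axis (twin opposite): 60 degrees counterclockwise from above from the tank's x axis, give or take the hidden 0.35 rad. Lugs have about 0.07 rad play each way. A ledge, its underside 8.5 mm below the true top face, runs clockwise from slot to notch.
- notch (a point): nominal middle of one notch ceiling, 5 mm below the top face, 23 mm from the axis in the tank's x direction (twin opposite). With its lugs under the ledge (cap underside 22.5 mm or more below the true top face), the cap turns 60 degrees clockwise from the slots; a stop is 12 degrees further. There the spring lifts it 3.5 mm: lugs home, cap underside 19 mm below the face.
- seat (a joint): spring seat in the collar, moves down: 0 = at rest, 15.5 mm below the true top face, where the entering cap's underside meets it; 0.007 = lugs just clear the ledge; 0.010 = solid stop; 0.0035 = cap locked. Spring 5.5 N at 0 plus 1.2 N per mm: 14 N at 0.007, 17.5 N at 0.010. Not moved by a cap resting on the top face.
- tape: bystander: roll of blue tape, 90 mm diameter, 24 mm high, origin centre of underside. The cap, the tape and the jar may swap places.
- screw_jar: bystander: jar with red cap, 60 mm diameter, 65 mm high, origin centre of underside
- spray_can: bystander: blue spray can, 60 mm diameter, 170 mm high, origin centre of underside
- mug: bystander: white mug, 80 mm diameter, 90 mm high, origin centre of underside
- screwdriver: bystander: screwdriver lying on the bench
- wrench: bystander: wrench lying on the bench
- funnel: bystander: orange funnel standing mouth down, 110 mm diameter, 100 mm high, origin centre of its mouth

How it is judged:
On the way, in this order (a step that is already met when the one before it is completed fails the run):
1. the cap is lifted clear of the bench (height (world z) of cap above 0.05 m), for 0.1 s.
2. the cap, in the neck, pushes the spring seat down past the ledge (value of joint seat above 0.0062 m and horizontal distance between cap and neck below 0.006 m), for 0.1 s.
At the end, for the whole second after the job is handed in: The cap sits locked in the neck: spring seat held 2.0 to 5.2 mm down, cap's x axis within 0.6 rad of the tank's x axis (either way round), cap's axis within 4 mm of the neck's axis, upright within 0.07 rad, at rest (below 0.02 m/s), released (value of joint seat between 0.002 and 0.0052 m and angle between the x axis of cap and the x axis of tank, either way round below 0.6 rad and horizontal distance between cap and neck below 0.004 m and angle between cap's own z axis and vertical below 0.07 rad and linear speed of cap below 0.02 m/s); the robot touches nothing.
It fails at once if more than 30 N between the cap and the tank or its neck (contact force between cap and tank above 30 N).
It fails at once if more than 30 N between the robot's fingers and the tank or its neck (contact force between the fingers and tank above 30 N).
It fails at once if a bystander is moved more than 30 mm (distance of any of tape, screw_jar, spray_can, mug, screwdriver, wrench, funnel from where it was at the start of the episode above 0.03 m).
It also fails if it takes over 70 s, if anything falls off the work surface, if the arm or the gripper's body presses on something with over 40 N, if the wrist force passes 120 N, or if a joint passes its speed limit or range.

### The arm

A 7-joint arm with a two-finger parallel gripper is mounted at the origin on the work surface. World frame = base frame: x ahead of the robot, y to its left, z up, the work surface at z = 0. Lengths are in m, angles in rad, forces in N, time in s.
With the tool pointing down it reaches from about 0.4 to 0.85 m from the base axis. Payload 4.4 kg.
Tool frame: the origin (TCP) lies at the very end of the fingers, on their centre line; the grasp point (between the pads) lies 19 mm behind it; z points along the fingers, y is the line along which they close (so a half turn about z gives the same grasp; the last joint's range is limited). The gripper opens to 94 mm and grips with 3 to 60 N. Pads are 16 mm wide; open, the fingers measure 119 mm over their backs; the gripper's body (75 mm by 177 mm) begins 78 mm behind the grasp point.
Start: joints at [-1.173, 0.628, 0.038, 1.517, -0.027, 0.996, -0.02], TCP at [0.291, 0.581, 0.183] pointing down, gripper open.
Joint ranges: [-3.06, 3.06], [-0.37, 2.12], [-1.25, 1.32], [0.18, 2.47], [-1.1, 4.24], [0.23, 1.98], [-2.94, 2.94]. Speed limits (rad/s): [2.57, 2.57, 3.14, 3.14, 3.14, 3.14, 3.14].

### API

Orientations are given as [roll, pitch, yaw] about the fixed x, y, z axes, in that order (R = Rz(yaw) Ry(pitch) Rx(roll)).
In Python, from station import telemetry, optics, robot gives the robot as it stands.
- The arm moves only by the tool servo_tool, never from a script. Its argument "steps" is a list of rows, each a list of 3 entries, a list of its own where there are three numbers: the turn, a rotation vector about the tool's x, y, z normalised to -1 to 1, where 1 is pi rad, then the shift along the tool's x, y, z normalised to -1 to 1, where 1 is 30 mm, then the finger opening in mm, from 0 to 94. A call has 1 to 20 rows; each row shifts and turns the commanded pose from where the row before left it, along the tool's axes as they then stand; what a row does not reach is not made up. A row lasts 1/10 s, in which the tool goes at most 50 mm and 8.59 degrees, less where a joint would pass 70% of its speed; a pose out of reach is approached as far as the arm can. A call with a number of a shift or a turn outside -1 to 1 is refused whole. A call with a gripper value outside its range is refused whole. The fingers move at their own pace and stop on an object; the grip force is fixed at half the most. Time passes only in rows, so rows that do not move let the fingers close. It gives the time, the measured TCP pose, the force and the opening at its end, in the units of the state.
- telemetry.observe(): the state, without advancing time (a new reading comes with each control period).
- optics.snapshot(name): name is "side" or "top" or "wrist"; returns a dict with "frame" (480x640x3 uint8, blue, green, red), "fx", "fy", "cx", "cy" (pixels), "rvec" (rotation vector, rad) and "tvec" (3), from world to camera coordinates, as OpenCV has them; the wrist camera has in their place "tool_from_camera" (4x4, takes a point from camera to tool coordinates, whose origin is the TCP and whose axes are the flange's). Camera axes: x right, y down, z forward; pixel columns grow to the right and rows downward; lengths in m; the calibration is good to about 2 mm. A picture is of the moment at which its call begins: read the wrist's pose just before it. There is no depth.
- robot.hand_in(): hands the job in, once; it reports no verdict.
The state is a dict: "clock": time; "joint_pos": joint angles; "qd": joint speeds; "joint_torque": joint torques, N m; "position": TCP position; "ee_rot": TCP orientation; "force": force on the tool from outside, world axes, zero at the start; "ft_torque": the same for the moment, N m; "finger_gap": opening from 0.0 (shut) to 1.0 (fully open).
Only numpy, scipy, OpenCV 4.12 (cv2) and the standard library are available. Lean on these libraries where they do the work, as an engineer would, in place of code of your own. Each camera call takes 0.05 s, during which the arm holds its last target. There are 200 camera calls.

## Working session

There is one attempt and no reset: what is moved stays moved. The work goes in short steps, Python scripts to look and compute and a tool call to move; the robot and the scene stay as the last step left them, time stands still between calls to the robot, and variables do not carry over. Pictures are saved under pics/ and viewed, on a budget of 10 in all, crops included, one or two more only if the job needs it, and the job is handed in when it is done.

Besides the shell and the picture viewer there is one more tool, called as name(argument=value, ...) on one line, values as JSON. servo_tool: Moves the arm, as the interface text tells. Scaled input: -1 to 1 covers 30 mm each way for a shift and pi rad each way for a turn. Its arguments: {"type":"object","properties":{"steps":{"type":"array","items":{"type":"array"}}},"required":["steps"]}

```bash
ls; mkdir -p pics
cat > h.py <<'E'
import numpy as np,cv2
from scipy.spatial.transform import Rotation as Ro
from station import telemetry,optics,robot
def cam(name):
    s=telemetry.observe(); d=optics.snapshot(name)
    K=np.array([[d['fx'],0,d['cx']],[0,d['fy'],d['cy']],[0,0,1.]])
    if name=='wrist':
        T=np.eye(4);T[:3,:3]=Ro.from_euler('xyz',s['ee_rot']).as_matrix();T[:3,3]=s['position']
        M=T@np.array(d['tool_from_camera']);R=M[:3,:3];c=M[:3,3]
    else:
        R=cv2.Rodrigues(np.array(d['rvec'],float))[0].T;c=-R@np.array(d['tvec'],float).ravel()
    return d['frame'],K,R,c
def ray(K,R,c,uv,z):
    r=R@np.linalg.inv(K)@np.array([uv[0],uv[1],1.]);return c+r*(z-c[2])/r[2]
def proj(K,R,c,p):
    q=K@(R.T@(np.array(p,float)-c));return q[:2]/q[2]
E
python3 - <<'E'
from h import *
print(telemetry.observe())
for n in('top','side'):
    f,K,R,c=cam(n);cv2.imwrite(f'pics/{n}0.png',f);np.savez(n+'0.npz',f=f,K=K,R=R,c=c);print(n,K,c)
E
```

```text
pics
{'clock': 0.0, 'joint_pos': array([-1.17282953,  0.62928963,  0.03848099,  1.51834464, -0.026964  ,
        0.9962691 , -0.01998858]), 'qd': array([-1.41317278e-04,  8.97476913e-05, -1.17433599e-03, -9.43533627e-04,
       -2.97893003e-03, -1.61769163e-04,  1.75068951e-03]), 'joint_torque': array([ 7.25582995e-04, -5.49728000e+01,  1.14370164e+00, -1.86622936e+01,
       -5.22989722e-02,  2.37083004e-02,  1.78010805e-04]), 'position': array([0.29045951, 0.58073067, 0.18249895]), 'ee_rot': array([-3.13980207e+00,  7.31259112e-05,  2.67782589e+00]), 'force': array([ 0.05132071, -0.0330848 ,  0.4297492 ]), 'ft_torque': array([-0.00272776, -0.00713413, -0.002357  ]), 'finger_gap': 1.0014491669494845}
top [[500.31636883   0.         319.96061039]
 [  0.         500.31636883 239.6780707 ]
 [  0.           0.           1.        ]] [0.35417178 0.04253271 1.2709319 ]
side [[466.07627406   0.         318.2121644 ]
 [  0.         466.07627406 241.30904218]
 [  0.           0.           1.        ]] [ 0.3003229  -0.70526502  0.80968335]
```

View pics/top0.png

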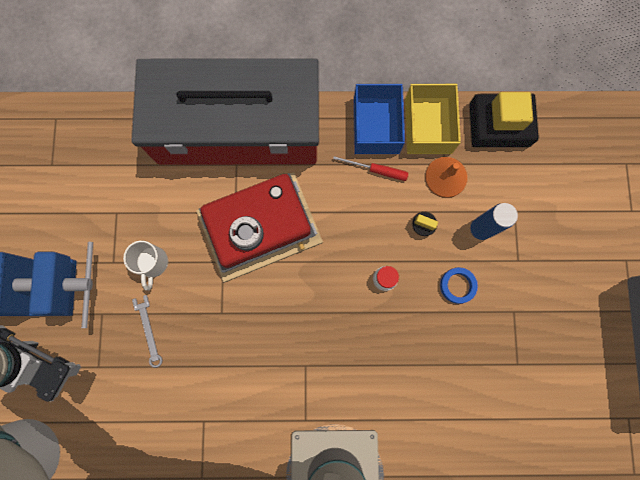

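View pics/side0.png

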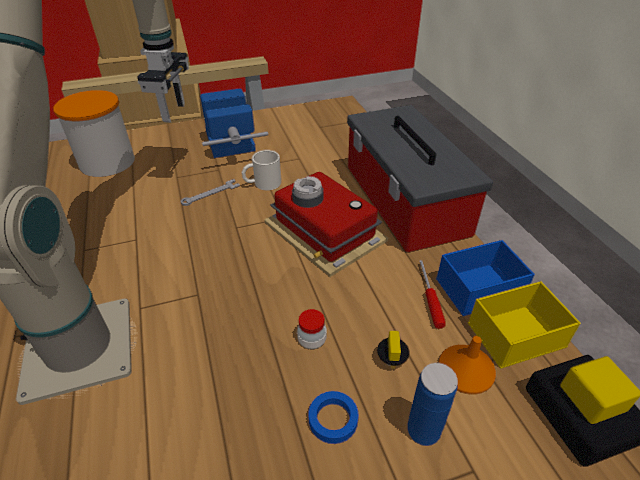

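The top view shows the cap at (426,223), the neck at (246,232), the jar at (387,279), the funnel at (447,176) and the can at (500,218). The side view agrees with this layout. Next I'll measure the cap, neck and tank.

```bash
cat > m.py <<'E'
from h import *
D=np.load('top0.npz');f,K,R,c=[D[k] for k in('f','K','R','c')]
h=cv2.cvtColor(f,cv2.COLOR_BGR2HSV)
def big(m,box):
    x0,y0,x1,y1=box;n=np.zeros_like(m);n[y0:y1,x0:x1]=m[y0:y1,x0:x1]
    cs=cv2.findContours(n,0,2)[0];return max(cs,key=cv2.contourArea)
y=big(cv2.inRange(h,(22,150,120),(35,255,255)),(405,205,450,245))
W=lambda ct,z:np.array([ray(K,R,c,p,z)[:2] for p in ct.reshape(-1,2)],np.float32)
r=cv2.minAreaRect(W(y,.063));print('bar',r)
b=cv2.boxPoints(r);print(b)
d=big(cv2.inRange(h,(0,0,0),(180,255,60)),(405,205,450,245));print('disc',cv2.minEnclosingCircle(W(d,.033)))
t=big(cv2.inRange(h,(0,180,90),(8,255,255))|cv2.inRange(h,(172,180,90),(180,255,255)),(190,168,330,275))
r=cv2.minAreaRect(W(t,.108));print('tank',r,cv2.boxPoints(r))
g=big(cv2.inRange(h,(0,0,110),(180,60,255)),(220,205,270,255));
for z in(.12,.13,.14,.15):print('neck',z,cv2.minEnclosingCircle(W(g,z)))
cv2.imwrite('pics/neck0.png',cv2.resize(f[195:270,205:290],None,fx=7,fy=7,interpolation=cv2.INTER_CUBIC))
D=np.load('side0.npz');f,K,R,c=[D[k] for k in('f','K','R','c')]
h=cv2.cvtColor(f,cv2.COLOR_BGR2HSV)
y=big(cv2.inRange(h,(22,150,120),(35,255,255)),(375,325,415,370));m=y.reshape(-1,2);mm=(m.min(0)+m.max(0))/2
print('side bar',m.min(0),m.max(0),ray(K,R,c,mm,.048))
E
python3 m.py
```

```text
bar ((0.6054760813713074, -0.23052938282489777), (0.051282744854688644, 0.01984170638024807), 67.37530517578125)
[[ 0.58645463 -0.25038102]
 [ 0.60476935 -0.258014  ]
 [ 0.62449753 -0.21067774]
 [ 0.6061828  -0.20304477]]
disc ((0.6047822833061218, -0.22991551458835602), 0.03138010576367378)
tank ((0.6020947694778442, 0.18808721005916595), (0.15610277652740479, 0.22549648582935333), 22.1799259185791) [[0.48725462 0.26302674]
 [0.5723833  0.05421633]
 [0.7169349  0.11314768]
 [0.63180625 0.3219581 ]]
neck 0.12 ((0.5704403519630432, 0.20923173427581787), 0.03631336987018585)
neck 0.13 ((0.5685613751411438, 0.20778322219848633), 0.0359986312687397)
neck 0.14 ((0.5666822791099548, 0.2063348889350891), 0.03568403422832489)
neck 0.15 ((0.5648031830787659, 0.2048865109682083), 0.0353693887591362)
side bar [390 331] [400 360] [ 0.60743884 -0.23395168  0.048     ]
```

servo_tool(steps=[[[0,0,0],[-0.693,-0.348,-0.2],94],[[0,0,0],[-0.693,-0.348,-0.2],94],[[0,0,0],[-0.693,-0.348,-0.2],94],[[0,0,0],[-0.693,-0.348,-0.2],94],[[0,0,0],[-0.693,-0.348,-0.2],94],[[0,0,0],[-0.693,-0.348,-0.2],94],[[0,0,0],[-0.693,-0.348,-0.2],94],[[0,0,0],[-0.693,-0.348,-0.2],94],[[0,0,0],[-0.693,-0.348,-0.2],94],[[0,0,0],[-0.693,-0.348,-0.2],94],[[0,0,0],[-0.693,-0.348,-0.2],94],[[0,0,0],[-0.693,-0.348,-0.2],94],[[0,0,0],[-0.693,-0.348,-0.2],94],[[0,0,0],[-0.693,-0.348,-0.2],94],[[0,0,0],[-0.693,-0.348,-0.2],94],[[0,0,0],[-0.693,-0.348,-0.2],94],[[0,0,0],[-0.693,-0.348,-0.2],94],[[0,0,0],[-0.693,-0.348,-0.2],94],[[0,0,0],[-0.693,-0.348,-0.2],94],[[0,0,0],[-0.693,-0.348,-0.2],94]])

```text
clock: 2.1
position: [0.5694, 0.2077, 0.3031]
ee_rot: [-3.141, -0.001, 2.678]
force: [0.8, 0.7, 0.2]
finger_gap: 0.999
```

Run:
```python
from h import *
f,K,R,c=cam('wrist');cv2.imwrite('pics/w1.png',f);np.savez('w1.npz',f=f,K=K,R=R,c=c)
print(K[0],K[1],R,c,proj(K,R,c,(.568,.207,.135)),telemetry.observe()['position'],telemetry.observe()['ee_rot'])
```

```text
[353.0663058    0.         317.91692012] [  0.         353.0663058  236.05581258] [[ 0.44793959  0.85714318  0.25427485]
 [ 0.89406181 -0.42883722 -0.12942994]
 [-0.00189747  0.28531423 -0.95843215]] [0.49570858 0.24590969 0.50295355] [316.31407946 211.3345953 ] [0.57277328 0.20278458 0.30415438] [-3.14001497  0.00422514  2.67201925]
```

View pics/w1.png

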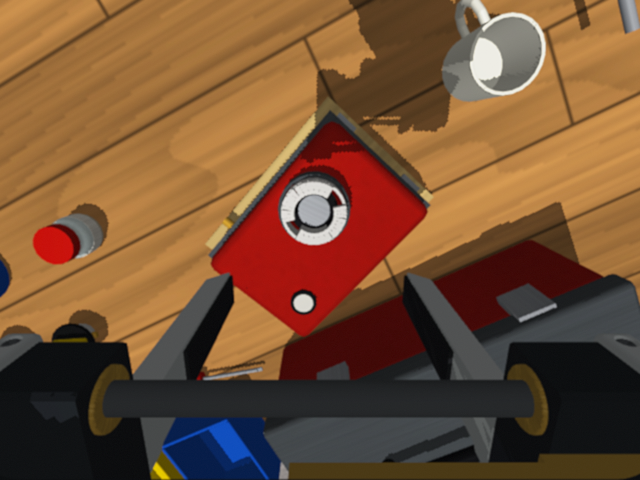

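The wrist view shows the neck at about (315,211), with two dark slots near (337,199) and (294,224). I'll find the collar circle and slots by mask, and enlarge that area.

```bash
cat > n.py <<'E'
from h import *
D=np.load('w1.npz');f,K,R,c=[D[k] for k in('f','K','R','c')]
D=np.load('top0.npz');f2,K2,R2,c2=[D[k] for k in('f','K','R','c')]
def face(f,box,thr):
    x0,y0,x1,y1=box;h=cv2.cvtColor(f,cv2.COLOR_BGR2HSV);m=cv2.inRange(h,(0,0,thr),(180,50,255))
    n=np.zeros_like(m);n[y0:y1,x0:x1]=m[y0:y1,x0:x1]
    ct=max(cv2.findContours(n,0,2)[0],key=cv2.contourArea);return cv2.convexHull(ct)
a=face(f,(265,165,365,262),170);b=face(f2,(220,205,270,255),150)
e1=cv2.fitEllipse(a);e2=cv2.fitEllipse(b);print(e1,e2)
d=lambda K,R,p:R@np.linalg.inv(K)@np.array([*p,1])
d1=d(K,R,e1[0]);d2=d(K2,R2,e2[0])
s=np.linalg.lstsq(np.c_[d1,-d2],c2-c,rcond=None)[0];print('tri',c+d1*s[0],c2+d2*s[1])
for z in(.125,.13,.135,.14,.145):
    P=np.array([ray(K,R,c,p,z)[:2] for p in a.reshape(-1,2)],np.float32);P2=np.array([ray(K2,R2,c2,p,z)[:2] for p in b.reshape(-1,2)],np.float32)
    print(z,cv2.minEnclosingCircle(P),cv2.minEnclosingCircle(P2))
cr=cv2.resize(f[165:262,265:365],None,fx=6,fy=6,interpolation=cv2.INTER_CUBIC);cv2.imwrite('pics/w1c.png',cr)
E
python3 n.py
```

```text
((313.4193115234375, 212.5500946044922), (62.898223876953125, 65.80701446533203), 90.72029113769531) ((244.5841827392578, 230.79461669921875), (28.63077163696289, 30.107351303100586), 80.541015625)
tri [0.56484726 0.20537717 0.15008097] [0.56548643 0.2053953  0.15020412]
0.125 ((0.5701860189437866, 0.20243163406848907), 0.03616130352020264) ((0.5703681707382202, 0.2091294825077057), 0.03532724827528)
0.13 ((0.5692006945610046, 0.2030068188905716), 0.035684265196323395) ((0.5694248080253601, 0.2084025740623474), 0.035173553973436356)
0.135 ((0.5682154893875122, 0.2035820037126541), 0.035207197070121765) ((0.5684815049171448, 0.20767566561698914), 0.03501984104514122)
0.14 ((0.5672301650047302, 0.20415717363357544), 0.03473014011979103) ((0.5675381422042847, 0.20694874227046967), 0.034866172820329666)
0.145 ((0.5662448406219482, 0.20473235845565796), 0.034253086894750595) ((0.5665948987007141, 0.20622184872627258), 0.03471243381500244)
```

View pics/w1c.png

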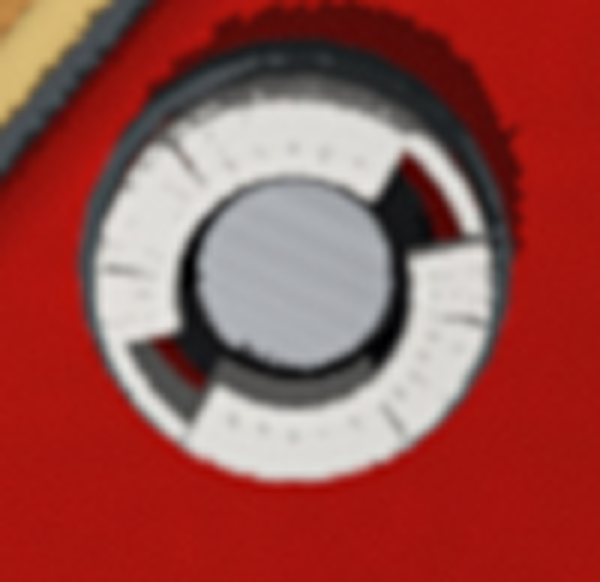

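The crop shows both slots clearly. Slot 1's outer corners are at (403,152) and (465,238), and slot 2's are at (130,345) and (187,425). Ray-casting these gives the slot yaw.

Run:
```python
from h import *
D=np.load('w1.npz');K,R,c=[D[k] for k in('K','R','c')]
for z in(.14,.148):
    g=lambda p:ray(K,R,c,(p[0]/6+265-.4,p[1]/6+165-.4),z)[:2]
    A=(g((403,152))+g((465,238)))/2;B=(g((130,345))+g((187,425)))/2
    A2=(g((383,197))+g((410,253)))/2;B2=(g((183,338))+g((212,388)))/2
    for a,b in((A,B),(A2,B2)):
        print(z,(a+b)/2,np.linalg.norm(a-b)/2,np.degrees(np.arctan2(*(a-b)[::-1]))%180)
```

```text
0.14 [0.56756166 0.20417615] 0.029622072968408943 98.55354135696639
0.14 [0.568203   0.20414634] 0.021447750073597775 98.7201157517291
0.148 [0.56597792 0.20509601] 0.028969161360516915 98.55354135696643
0.148 [0.56660512 0.20506686] 0.02097501188943512 98.72011575172914
```

servo_tool(steps=[[[0,0,0],[-0.509,-0.832,0],94],[[0,0,0],[-0.509,-0.832,0],94],[[0,0,0],[-0.509,-0.832,0],94],[[0,0,0],[-0.509,-0.832,0],94],[[0,0,0],[-0.509,-0.832,0],94],[[0,0,0],[-0.509,-0.832,0],94],[[0,0,0],[-0.509,-0.832,0],94],[[0,0,0],[-0.509,-0.832,0],94],[[0,0,0],[-0.509,-0.832,0],94],[[0,0,0],[-0.509,-0.832,0],94],[[0,0,0],[-0.509,-0.832,0],94],[[0,0,0],[-0.509,-0.832,0],94],[[0,0,0],[-0.509,-0.832,0],94],[[0,0,0],[-0.509,-0.832,0],94],[[0,0,0],[-0.509,-0.832,0],94],[[0,0,0.045],[0,0,0],94],[[0,0,0.045],[0,0,0],94],[[0,0,0.045],[0,0,0],94],[[0,0,0.045],[0,0,0],94],[[0,0,0.045],[0,0,0],94]])

```text
clock: 4.15
position: [0.6064, -0.2281, 0.3027]
ee_rot: [-3.141, -0.001, 1.965]
force: [-0.7, -0.3, -0.1]
finger_gap: 1.001
```

servo_tool(steps=[[[0,0,0.045],[0,0,0.5],94],[[0,0,0.045],[0,0,0.5],94],[[0,0,0.045],[0,0,0.5],94],[[0,0,0.045],[0,0,0.5],94],[[0,0,0.045],[0,0,0.5],94],[[0,0,0.023],[0,0,0],94],[[0,0,0],[0,0,0],94],[[0,0,0],[0,0,0],94],[[0,0,0],[0,0,0],94]])

```text
clock: 5.05
position: [0.6068, -0.2286, 0.2286]
ee_rot: [3.141, -0.0, 1.193]
force: [0.7, -0.9, 0.5]
finger_gap: 1.0
```

Run:
```python
from h import *
s=telemetry.observe();print(s['position'],np.degrees(s['ee_rot']))
f,K,R,c=cam('wrist');cv2.imwrite('pics/w2.png',f)
h=cv2.cvtColor(f,cv2.COLOR_BGR2HSV);m=cv2.inRange(h,(22,150,120),(35,255,255))
print(proj(K,R,c,(.605,-.2305,.063)))
for ct in cv2.findContours(m,0,2)[0]:
    if cv2.contourArea(ct)>150:
        P=np.array([ray(K,R,c,p,.063)[:2] for p in ct.reshape(-1,2)],np.float32);print(cv2.boundingRect(ct),cv2.minAreaRect(P),cv2.boxPoints(cv2.minAreaRect(P)))
```

```text
[ 0.60677589 -0.22860728  0.22864943] [ 1.79970631e+02 -1.50616738e-02  6.83680723e+01]
[316.47312388 215.86384463]
(608, 297, 32, 44) ((0.8906280994415283, -0.48081734776496887), (0.05827764794230461, 0.03465935215353966), 82.9781494140625) [[ 0.86986625 -0.5076191 ]
 [ 0.90426564 -0.51185614]
 [ 0.91138995 -0.4540156 ]
 [ 0.87699056 -0.44977856]]
(309, 193, 19, 47) ((0.6062133312225342, -0.23165763914585114), (0.050307195633649826, 0.01899723894894123), 67.91366577148438) [[ 0.5879539  -0.2513939 ]
 [ 0.6055571  -0.25853693]
 [ 0.62447274 -0.21192136]
 [ 0.6068696  -0.20477834]]
(498, 59, 142, 170) ((0.8748430013656616, -0.2643769383430481), (0.12545503675937653, 0.1350989043712616), 89.95008850097656) [[ 0.80723894 -0.32704562]
 [ 0.94233775 -0.32716328]
 [ 0.94244707 -0.20170826]
 [ 0.80734825 -0.2015906 ]]
```

View pics/w2.png

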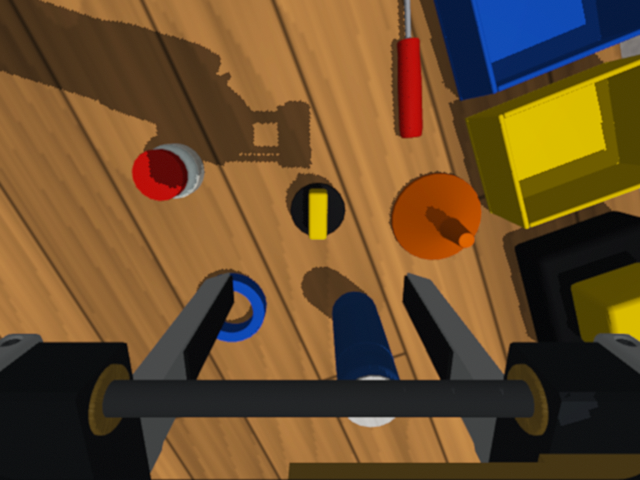

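Run:
```python
from h import *
D=np.load('top0.npz');f,K,R,c=[D[k] for k in('f','K','R','c')]
cap=np.array([.606,-.2315]);a=np.radians(67.9);T=np.array([[np.cos(a),np.sin(a)],[np.sin(a),-np.cos(a)]])
for n,p,z in(('can',(504.5,215.5),.17),('funnel',(446,177),0.0),('jar',(387,276),.065),('tape',(459,286),.024)):
    w=ray(K,R,c,p,z)[:2];print(n,w,T@(w-cap))
```

```text
can [ 0.59512191 -0.38261663] [-0.14410648  0.04677488]
funnel [ 0.73658518 -0.3004363 ] [-0.01474214  0.14692642]
jar [ 0.4693411  -0.12846064] [ 0.04405453 -0.16538429]
tape [ 0.44762149 -0.31332663] [-0.13540055 -0.11595706]
```

servo_tool(steps=[[[0,0,0.003],[-0.1,0.01,0.5],50],[[0,0,0],[0,0,0.7],50],[[0,0,0],[0,0,0.7],50],[[0,0,0],[0,0,0.7],50],[[0,0,0],[0,0,0.7],50],[[0,0,0],[0,0,0.7],50],[[0,0,0],[0,0,0.7],50],[[0,0,0],[0,0,0.7],50],[[0,0,0],[0,0,0.7],50],[[0,0,0],[0,0,0.32],50],[[0,0,0],[0,0,0],50],[[0,0,0],[0,0,0],50],[[0,0,0],[0,0,0],50]])

```text
clock: 6.4
position: [0.6066, -0.2321, 0.0371]
ee_rot: [3.139, -0.0, 1.183]
force: [0.5, -0.5, 0.1]
finger_gap: 0.534
```

servo_tool(steps=[[[0,0,0],[0,0,0],0],[[0,0,0],[0,0,0],0],[[0,0,0],[0,0,0],0],[[0,0,0],[0,0,0],0],[[0,0,0],[0,0,0],0],[[0,0,0],[0,0,0],0],[[0,0,0],[0,0,0],0],[[0,0,0],[0,0,0],0]])

```text
clock: 7.2
position: [0.6058, -0.2316, 0.0359]
ee_rot: [3.142, -0.0, 1.182]
force: [-0.0, 0.5, 1.9]
finger_gap: 0.208
```

servo_tool(steps=[[[0,0,0],[0,0,-0.2],0],[[0,0,0],[0,0,-0.5],0],[[0,0,0],[0,0,-0.8],0],[[0,0,0],[0,0,-0.9],0],[[0,0,0],[0,0,-0.9],0],[[0,0,0],[0,0,-0.9],0],[[0,0,0],[0,0,-0.9],0],[[0,0,0],[0,0,-0.9],0],[[0,0,0],[0,0,-0.9],0],[[0,0,0],[0,0,-0.3],0],[[0,0,0],[0,0,0],0]])

```text
clock: 8.3
position: [0.6064, -0.2321, 0.2536]
ee_rot: [3.138, -0.0, 1.182]
force: [-0.5, -0.1, -1.7]
finger_gap: 0.207
```

servo_tool(steps=[[[0,0,0],[0.3,-0.156,0],0],[[0,0,0],[0.5,-0.26,0],0],[[0,0,0],[0.72,-0.374,0],0],[[0,0,0],[0.72,-0.374,0],0],[[0,0,0],[0.72,-0.374,0],0],[[0,0,0],[0.72,-0.374,0],0],[[0,0,0],[0.72,-0.374,0],0],[[0,0,0],[0.72,-0.374,0],0],[[0,0,0],[0.72,-0.374,0],0],[[0,0,0],[0.72,-0.374,0],0],[[0,0,0],[0.72,-0.374,0],0],[[0,0,0],[0.72,-0.374,0],0],[[0,0,0],[0.72,-0.374,0],0],[[0,0,0],[0.72,-0.374,0],0],[[0,0,0],[0.72,-0.374,0],0],[[0,0,0],[0.72,-0.374,0],0],[[0,0,0],[0.72,-0.374,0],0],[[0,0,0],[0.72,-0.374,0],0],[[0,0,0],[0.4,-0.208,0],0],[[0,0,0],[0.24,-0.124,0],0]])

```text
clock: 10.3
position: [0.5646, 0.2069, 0.2507]
ee_rot: [-3.14, 0.001, 1.185]
force: [-0.1, -0.2, -0.8]
finger_gap: 0.205
```

servo_tool(steps=[[[0,0,-0.034],[0,0,0],0],[[0,0,-0.034],[0,0,0],0],[[0,0,-0.034],[0,0,0],0],[[0,0,-0.034],[0,0,0],0],[[0,0,-0.034],[0,0,0],0],[[0,0,0],[0,0,0],0],[[0,0,0],[0,0,0],0],[[0,0,0],[0,0,0],0],[[0,0,0],[0,0,0],0]])

```text
clock: 11.2
position: [0.566, 0.2046, 0.2516]
ee_rot: [-3.141, 0.0, 1.715]
force: [-0.3, -1.1, -0.8]
finger_gap: 0.206
```

Run:
```python
from h import *
s=telemetry.observe();print(s['position'],np.degrees(s['ee_rot']),s['force'],s['ft_torque'],s['finger_gap'])
f,K,R,c=cam('wrist')
a=f[60:340,170:470];f2,K2,R2,c2=cam('side');u=proj(K2,R2,c2,(.5665,.205,.17)).astype(int);print(u)
np.savez('s3.npz',f=f2)
b=f2[u[1]-70:u[1]+70,u[0]-75:u[0]+75]
cv2.imwrite('pics/p3.png',np.hstack([cv2.resize(a,(400,373),interpolation=2),cv2.resize(b,(400,373),interpolation=2)]))
```

```text
[0.56600492 0.20455687 0.2516417 ] [-1.79987022e+02  1.57324137e-02  9.82745351e+01] [-0.2747379  -1.0794193  -0.76470245] [-0.06601885 -0.00417555  0.02744917] 0.20621024891840323
[307 177]
```

View pics/p3.png

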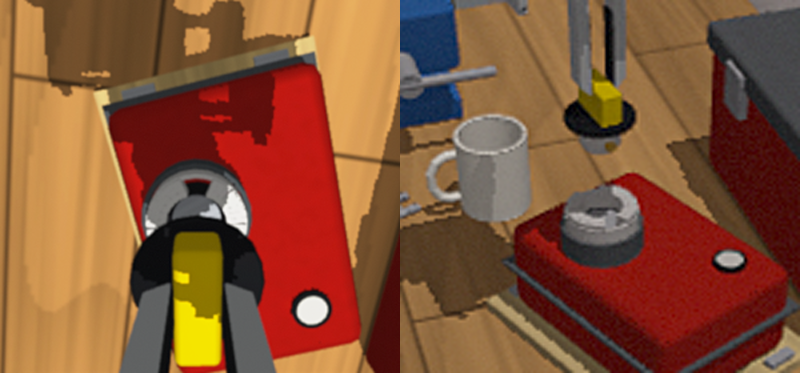

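The left half (wrist) shows the bar in line with the slot at about (197,185). The right half (side) shows the cap upright in the grip, above the neck. Lowering now.

servo_tool(steps=[[[0,0,0],[0,0,0.2],0],[[0,0,0],[0,0,0.2],0],[[0,0,0],[0,0,0.2],0],[[0,0,0],[0,0,0.2],0],[[0,0,0],[0,0,0.2],0],[[0,0,0],[0,0,0.2],0],[[0,0,0],[0,0,0.2],0],[[0,0,0],[0,0,0.2],0],[[0,0,0],[0,0,0.2],0],[[0,0,0],[0,0,0.2],0],[[0,0,0],[0,0,0.1],0],[[0,0,0],[0,0,0],0]])

```text
clock: 12.5
position: [0.5658, 0.2046, 0.1882]
ee_rot: [-3.141, 0.0, 1.716]
force: [0.6, 0.6, -0.8]
finger_gap: 0.208
```

servo_tool(steps=[[[0,0,0],[0,0,0.05],0],[[0,0,0],[0,0,0.05],0],[[0,0,0],[0,0,0],0]])

```text
clock: 12.8
position: [0.5661, 0.2048, 0.1858]
ee_rot: [3.142, -0.0, 1.716]
force: [0.5, -0.3, -1.1]
finger_gap: 0.207
```

servo_tool(steps=[[[0,0,0],[0,0,0.05],0],[[0,0,0],[0,0,0.05],0],[[0,0,0],[0,0,0],0]])

```text
clock: 13.1
position: [0.5659, 0.2047, 0.1825]
ee_rot: [-3.141, 0.0, 1.716]
force: [-0.3, -0.2, -1.3]
finger_gap: 0.202
```

servo_tool(steps=[[[0,0,0],[0,0,0.05],0],[[0,0,0],[0,0,0.05],0],[[0,0,0],[0,0,0],0]])

```text
clock: 13.4
position: [0.5659, 0.2047, 0.1795]
ee_rot: [-3.141, 0.0, 1.716]
force: [-0.4, 0.2, -0.8]
finger_gap: 0.207
```

servo_tool(steps=[[[0,0,0],[0,0,0.05],0],[[0,0,0],[0,0,0],0],[[0,0,0],[0,0,0],0]])

```text
clock: 13.7
position: [0.5661, 0.2047, 0.1782]
ee_rot: [-3.142, -0.0, 1.716]
force: [0.1, 0.4, -1.2]
finger_gap: 0.21
```

servo_tool(steps=[[[0,0,0],[0,0,0.05],0],[[0,0,0],[0,0,0],0],[[0,0,0],[0,0,0],0]])

```text
clock: 14.0
position: [0.566, 0.2047, 0.1767]
ee_rot: [-3.141, 0.0, 1.716]
force: [0.0, 0.1, -0.6]
finger_gap: 0.203
```

servo_tool(steps=[[[0,0,0],[0,0,0.05],0],[[0,0,0],[0,0,0],0],[[0,0,0],[0,0,0],0]])

```text
clock: 14.3
position: [0.566, 0.2047, 0.1752]
ee_rot: [-3.142, -0.0, 1.716]
force: [-0.1, -0.4, -0.9]
finger_gap: 0.207
```

servo_tool(steps=[[[0,0,0],[0,0,0.05],0],[[0,0,0],[0,0,0],0],[[0,0,0],[0,0,0],0]])

```text
clock: 14.6
position: [0.566, 0.2047, 0.1737]
ee_rot: [-3.141, -0.0, 1.716]
force: [-0.1, -0.1, -1.0]
finger_gap: 0.205
```

servo_tool(steps=[[[0,0,0],[0,0,0.05],0],[[0,0,0],[0,0,0],0],[[0,0,0],[0,0,0],0]])

```text
clock: 14.9
position: [0.5662, 0.2047, 0.1723]
ee_rot: [3.141, -0.0, 1.716]
force: [0.4, -0.6, -0.4]
finger_gap: 0.206
```

servo_tool(steps=[[[0,0,0],[0,0,0.05],0],[[0,0,0],[0,0,0],0],[[0,0,0],[0,0,0],0]])

```text
clock: 15.2
position: [0.5663, 0.2048, 0.1714]
ee_rot: [3.141, -0.0, 1.716]
force: [-2.0, 0.1, 5.5]
finger_gap: 0.206
```

servo_tool(steps=[[[0,0,0],[0,0,0.05],0],[[0,0,0],[0,0,0],0],[[0,0,0],[0,0,0],0]])

```text
clock: 15.5
position: [0.5663, 0.2048, 0.1701]
ee_rot: [3.141, -0.0, 1.716]
force: [-1.7, -0.7, 6.7]
finger_gap: 0.208
```

servo_tool(steps=[[[0,0,0],[0,0,0.05],0],[[0,0,0],[0,0,0],0],[[0,0,0],[0,0,0],0]])

```text
clock: 15.8
position: [0.5663, 0.2048, 0.1689]
ee_rot: [3.141, -0.001, 1.716]
force: [-2.7, -0.6, 8.6]
finger_gap: 0.208
```

servo_tool(steps=[[[0,0,0],[0,0,0.04],0],[[0,0,0],[0,0,0],0],[[0,0,0],[0,0,0],0]])

```text
clock: 16.1
position: [0.5664, 0.2048, 0.1679]
ee_rot: [3.141, -0.001, 1.716]
force: [-2.4, -0.4, 9.7]
finger_gap: 0.211
```

At z≈0.1717 the force jumped about 6 N, then rose about 1.3 N/mm. That matches the spring's preload and rate, so the lugs are in the slots. It puts the face at ≈0.151, agreeing with the triangulated 0.150. Pushing on past the ledge.

servo_tool(steps=[[[0,0,0],[0,-0.02,0.04],0],[[0,0,0],[0,0,0.04],0],[[0,0,0],[0,0,0],0]])

```text
clock: 16.4
position: [0.5663, 0.2048, 0.1659]
ee_rot: [3.139, -0.001, 1.716]
force: [-2.2, -0.4, 11.2]
finger_gap: 0.207
```

servo_tool(steps=[[[0,0,0],[0,0,0.04],0],[[0,0,0],[0,0,0.04],0],[[0,0,0],[0,0,0],0],[[0,0,0],[0,0,0],0]])

```text
clock: 16.8
position: [0.5664, 0.2049, 0.164]
ee_rot: [3.139, -0.001, 1.716]
force: [-2.7, -0.8, 13.9]
finger_gap: 0.208
```

servo_tool(steps=[[[0,0,0],[0,0,0.03],0],[[0,0,0],[0,0,0],0],[[0,0,0.015],[0,0,0],0],[[0,0,0.015],[0,0,0],0],[[0,0,0.015],[0,0,0],0],[[0,0,0.015],[0,0,0],0],[[0,0,0],[0,0,0],0],[[0,0,0],[0,0,0],0]])

```text
clock: 17.6
position: [0.5674, 0.2051, 0.1635]
ee_rot: [3.137, -0.002, 1.528]
force: [-1.1, 0.1, 14.8]
finger_gap: 0.204
```

```bash
python3 -c "
from h import *
s=telemetry.observe();print(s['position'],np.degrees(s['ee_rot']),s['force'],s['ft_torque'],s['finger_gap'])"
```

```text
[0.56739313 0.205111   0.16350324] [ 1.79755593e+02 -1.20418386e-01  8.75479060e+01] [-1.14136812  0.05465109 14.82614755] [-0.15190157  0.49689246  0.03357618] 0.2041867167143301
```

servo_tool(steps=[[[0,0,0.02],[0,0,0],0],[[0,0,0.02],[0,0,0],0],[[0,0,0.02],[0,0,0],0],[[0,0,0.02],[0,0,0],0],[[0,0,0.02],[0,0,0],0],[[0,0,0.02],[0,0,0],0],[[0,0,0.02],[0,0,0],0],[[0,0,0],[0,0,0],0],[[0,0,0],[0,0,0],0]])

```text
clock: 18.5
position: [0.5679, 0.2053, 0.1636]
ee_rot: [3.138, -0.005, 1.088]
force: [-1.8, 0.1, 14.4]
finger_gap: 0.211
```

servo_tool(steps=[[[0,0,0.02],[0,0,0],0],[[0,0,0.02],[0,0,0],0],[[0,0,0.02],[0,0,0],0],[[0,0,0.02],[0,0,0],0],[[0,0,0.02],[0,0,0],0],[[0,0,0.02],[0,0,0],0],[[0,0,0.012],[0,0,0],0],[[0,0,0],[0,0,0],0],[[0,0,0],[0,0,0],0]])

```text
clock: 19.4
position: [0.5682, 0.205, 0.1637]
ee_rot: [3.139, -0.006, 0.674]
force: [-1.3, -0.1, 15.5]
finger_gap: 0.209
```

```bash
python3 -c "
from h import *
s=telemetry.observe();print(s['position'],np.degrees(s['ee_rot']),s['force'],s['ft_torque'],s['finger_gap'])"
```

```text
[0.56821582 0.20501363 0.16366112] [179.87319905  -0.32831553  38.60121107] [-1.31806145 -0.07280026 15.46780203] [-0.07413737  0.27217075  0.04332687] 0.20865620724161602
```

servo_tool(steps=[[[0,0,0],[0,0,-0.05],0],[[0,0,0],[0,0,-0.05],0],[[0,0,0],[0,0,0],0],[[0,0,0],[0,0,0],0]])

```text
clock: 19.8
position: [0.5681, 0.205, 0.1663]
ee_rot: [3.139, -0.005, 0.674]
force: [-0.1, 1.1, 11.3]
finger_gap: 0.209
```

servo_tool(steps=[[[0,0,0],[0,0,-0.05],0],[[0,0,0],[0,0,0],0],[[0,0,0],[0,0,0],0]])

```text
clock: 20.1
position: [0.568, 0.205, 0.1675]
ee_rot: [3.139, -0.005, 0.674]
force: [0.3, 1.1, 9.7]
finger_gap: 0.206
```

servo_tool(steps=[[[0,0,0],[0,0,-0.03],0],[[0,0,0],[0,0,0],0],[[0,0,0],[0,0,0],0]])

```text
clock: 20.4
position: [0.568, 0.205, 0.1682]
ee_rot: [3.139, -0.005, 0.674]
force: [0.3, 0.9, 9.1]
finger_gap: 0.207
```

servo_tool(steps=[[[0,0,0],[0,0,-0.04],0],[[0,0,0],[0,0,0],0],[[0,0,0],[0,0,0],0]])

```text
clock: 20.7
position: [0.5677, 0.2049, 0.1686]
ee_rot: [3.139, -0.004, 0.674]
force: [2.8, 0.9, 6.1]
finger_gap: 0.209
```

The force now falls about 7 N/mm, so the lugs are against the notch ceilings. The cap is locked, so I'll release and retreat.

servo_tool(steps=[[[0,0,0],[0,0,0],40],[[0,0,0],[0,0,0],50],[[0,0,0],[0,0,0],50],[[0,0,0],[0,0,0],50],[[0,0,0],[0,0,0],50],[[0,0,0],[0,0,-0.2],50],[[0,0,0],[0,0,-0.5],50],[[0,0,0],[0,0,-0.7],50],[[0,0,0],[0,0,-0.7],50],[[0,0,0],[0,0,-0.7],50],[[0,0,0],[0,0,-0.7],50],[[0,0,0],[0,0,-0.7],50],[[0,0,0],[0,0,0],50],[[0,0,0],[0,0,0],50],[[0,0,0],[0,0,0],50]])

```text
clock: 22.2
position: [0.5647, 0.2046, 0.2923]
ee_rot: [-3.141, 0.002, 0.673]
force: [-0.7, -0.6, 0.0]
finger_gap: 0.529
```

Run:
```python
from h import *
s=telemetry.observe();print(s['position'],s['force'])
f,K,R,c=cam('wrist');f2,K2,R2,c2=cam('side')
h=cv2.cvtColor(f,cv2.COLOR_BGR2HSV);m=cv2.inRange(h,(22,150,120),(35,255,255))
zt=.151-.019+.063
for ct in cv2.findContours(m,0,2)[0]:
    P=np.array([ray(K,R,c,p,zt)[:2] for p in ct.reshape(-1,2)],np.float32)
    if cv2.contourArea(ct)>150: print(cv2.minAreaRect(P),cv2.boxPoints(cv2.minAreaRect(P)))
u=proj(K2,R2,c2,(.5665,.205,.17)).astype(int)
cv2.imwrite('pics/p4.png',np.hstack([cv2.resize(f,(400,300)),cv2.resize(f2[u[1]-60:u[1]+60,u[0]-80:u[0]+80],(400,300),interpolation=2)]))
```

```text
[0.56466028 0.20464412 0.29234022] [-0.68623117 -0.57001525  0.01123728]
((0.5687178373336792, 0.2049136608839035), (0.05065087229013443, 0.018675820901989937), 38.571285247802734) [[0.5430955  0.19642425]
 [0.55473965 0.18182287]
 [0.59434015 0.21340308]
 [0.582696   0.22800446]]
```

View pics/p4.png

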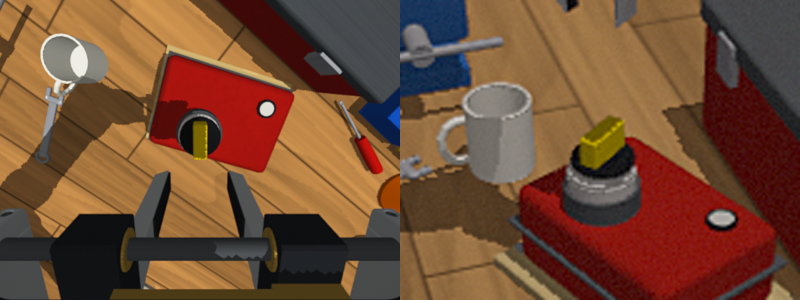

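Both views show the cap seated in the neck, with the bar at 38.6° (0.29 rad from the tank's x axis). The fingers are clear of it. Handing in.

```bash
python3 -c "
from station import robot;print(robot.hand_in())"
```

```text
the job is handed in; nothing more can be done
None
```

The cap is in the filler neck, locked and released, and the job was handed in at about 22 s of the 70 s allowed. No verdict is reported, so this rests on my own checks.

**What I did:** I found the cap, neck and slots in the camera images. The slots were 98.6° from the world x axis, about 16° from nominal. I gripped the bar, carried the cap over and lowered it until the spring took the load. The face came out at about 0.151 m by feel and 0.150 m by camera. I then pushed the seat about 8 mm down, turned the cap 60° clockwise, let it rise into the notches and let go.

**Last checks:**
- **Lock:** as I let the cap up, the force began dropping sharply at about 3.1–3.5 mm of seat travel, where the notch ceilings should stop it.
- **Position:** the released bar is 0.29 rad from the tank's x axis (limit 0.6) and about 2 mm from my estimate of the neck axis (limit 4 mm). That offset is close to the 2 mm camera calibration error.
- **Upright:** I only judged the cap's tilt by eye.
- **Force:** the highest wrist reading was about 15.5 N. I only saw readings at the end of each move, so brief peaks in between were not checked.
- **Other objects:** the arm path kept clear of them, and those in the last views looked in place. I did not measure them again.

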